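# Load a tube block into a bench heater and bolt it in

## Task

Fit the stepped aluminium tube block into the heater's recess, pressed down flush with its low step on the bolt side, drawing back the half-shot bolt to let it in. Then slide the bolt across the step fully home into its keeper. Leave the other things undisturbed, including the plain block and the jar standing on the heater.

Things in the scene. Friction and masses are not known exactly. Their poses are not given: they have to be found in the camera images.
- heater: White bench block heater, fixed, 170 (x) x 225 (y) x 60 mm high, flat deck at z 60; origin at the centre of its underside, x to its far side, y to its left. Right of centre is a recess (see recess). A steel slide bolt runs along y over the recess's far part: its channel, 24 mm wide and 14 high on the deck, runs from y -17 to +107 mm at x +25, with a strap 20 mm high at its recess end
- bolt (a joint): Slide of the bolt towards heater -y, m: 0 = fully drawn back (tip at heater y -17 mm, 5 mm clear of the recess); 0.078 = fully home, tip 12 mm inside the keeper. Rod 12 mm thick, its underside 4 mm above the deck. Starts part-way, lying across the recess. Friction about 2.5 N; stays where left
- knob (a point): Upright round steel knob on the bolt, 16 mm across: this point is its top centre, 47 mm above the deck; the knob reaches from 21 to 47 mm above the deck, on a thinner stem. At bolt value q it lies at heater x +25 mm, y 85 mm - q. Moves with the bolt
- recess (a point): Centre of the floor of the rectangular recess, 83 (x) x 55 (y) mm, 20 mm deep, at heater x 0, y -50, z 40 mm; axes as the heater's
- keeper (a point): Centre of the mouth of the bolt's keeper, a steel staple right of the recess, 24 mm wide, 14 mm long, 20 mm high above the deck; at heater x +25, y -81, z 70 mm
- block: Stepped aluminium tube block, loose, about 0.35 kg: base 80 (x) x 52 (y) x 20 mm, on it a raised part with nine small wells, 46 (x) x 40 (y), top at 46 mm, over block x -40 to +6, centred in y. The rest, x +6 to +40, is a low step. Origin at the centre of the underside. Seated, its x axis lies along the heater's x axis and the step's top is level with the deck, under the bolt
- step (a point): Top of the block's low step, at block x +23, y 0, z 20 mm
- spare: Plain aluminium tube block without a step, 80 (x) x 52 (y) x 46 mm high, six large wells, loose, 0.5 kg; origin at the centre of its underside. Not wanted; leave it
- tray: Grey open tray, fixed, 200 (x) x 230 (y) mm, rim 20 mm high, walls and floor 5 mm; origin at the centre of its underside. Both blocks stand in it
- bottle: White bottle, 66 mm across, 170 mm high, standing between heater and tray; origin at the centre of its underside. Leave it
- jar: Small glass jar with a steel lid, 42 mm across, 48 mm high, standing on the heater's deck left of the recess and on the near side of the bolt; origin at the centre of its underside. Leave it
- tip_box: Grey pipette-tip box with a clear lid, 102 x 70 x 63 mm high, on the bench beyond the bottle; origin at the centre of its underside. Leave it

How it is judged:
By the outcome, as a careful person would: the job done as asked, in the order asked, and still so for the second after the job is handed in, with the robot touching nothing.
It also fails if it takes over 72 s, if anything falls off the work surface, if the arm or the gripper's body presses on something with over 40 N, if the wrist force passes 120 N, or if a joint passes its speed limit or range.

## Robot

A 7-joint arm with a two-finger parallel gripper is mounted at the origin on the work surface. World frame = base frame: x ahead of the robot, y to its left, z up, the work surface at z = 0. Lengths are in m, angles in rad, forces in N, time in s.
With the tool pointing down it reaches from about 0.425 to 0.875 m from the base axis. Payload 8.4 kg.
Tool frame: the origin (TCP) lies midway between the tips of the shut fingers; the grasp point (between the pads) lies 19 mm behind it (grip_point_offset is the distance from the TCP to the grasp point, in m); z points along the fingers, y is the line along which they close (so a half turn about z gives the same grasp; the last joint's range is limited). The gripper opens to 87 mm and grips with 3 to 60 N. Pads are 19 mm wide; open, the fingers measure 117 mm over their backs; the gripper's body (75 mm by 190 mm) begins 51 mm behind the grasp point.
Start: joints at [-0.099, 0.333, 0.04, 1.465, -0.013, 1.343, -0.059], TCP at [0.65, -0, 0.223] pointing down, gripper open.
Joint ranges: [-2.58, 2.58], [-0.38, 2.09], [-1.3, 1.39], [0.25, 2.4], [-1.5, 4.64], [0.08, 2.09], [-2.65, 2.65]. Speed limits (rad/s): [2.22, 2.22, 2.79, 2.79, 3.14, 3.14, 3.14].

## Interface

Orientations are given as a 3x3 rotation matrix whose columns are the frame's x, y, z axes.
In Python, from station import observe, grab_frame, camera_model, sign_off, grip_point_offset gives the robot as it stands.
- The arm moves only by the shell command python3 -m crank 'ROWS' [FORCE]. ROWS is JSON, a list of rows, each a list of 7 numbers: the shift along the tool's x, y, z in cm, then the turn, a rotation vector about the tool's x, y, z in degrees, then the opening, from 0 (shut) to 1 (fully open). A call has 1 to 12 rows; each row shifts and turns the commanded pose from where the row before left it, along the tool's axes as they then stand; what a row does not reach is not made up. A row lasts 1/12 s, in which the tool goes at most 41.7 mm and 7.16 degrees, less where a joint would pass 70% of its speed; a pose out of reach is approached as far as the arm can. A call with a gripper value outside its range is refused whole. The fingers move at their own pace and stop on an object; FORCE is the grip in N (left out, the last holds). Time passes only in rows, so rows that do not move let the fingers close. It gives the time, the measured TCP pose, the force, the opening and the grip force at its end, in the units of the state.
- observe(): the state, without advancing time (a new reading comes with each control period).
- grab_frame(name): name is "scene" or "side" or "wrist"; returns the picture (400x640x3 uint8, red, green, blue); there is no depth.
- camera_model(name): a dict with "mtx" (3x3 intrinsics, pixels), "dist_coeffs" ([k1, k2, p1, p2, k3] as OpenCV has them; the pictures are not rectified), "position" and "orientation" of the camera in the world. Camera axes: x right, y up, looking along -z (the intrinsics and any distortion apply to the point x, -y, -z); pixel columns grow to the right and rows downward; lengths in m; the calibration is good to about 2 mm. A picture is of the moment at which its call begins: read the wrist's pose just before it. camera_model takes no time and is no camera call; for the wrist camera it gives the pose at the moment of the call.
- sign_off(): hands the job in; it is judged then, once.
The state is a dict: "clock": time; "joint_pos": joint angles; "joint_vel": joint speeds; "tau": joint torques, N m; "eef_pos": TCP position; "eef_rot": TCP orientation; "force": force on the tool from outside, world axes, zero at the start; "wrist_torque": the same for the moment, N m; "gripper_width": opening from 0.0 (shut) to 1.0 (fully open); "gripper_force": force on a finger pad.
Only numpy, scipy, OpenCV 4.12 (cv2) and the standard library are available. Lean on these libraries where they do the work, as an engineer would, in place of code of your own. Each camera call takes 0.05 s, during which the arm holds its last target. There are 200 camera calls.

## Working session

There is one attempt and no reset: what is moved stays moved. The work goes in short steps, Python scripts to look and compute and a shell command to move; the robot and the scene stay as the last step left them, time stands still between calls to the robot, and variables do not carry over. Pictures are saved under pics/ and viewed, at most 10 in all, crops included, and the job is handed in when it is done.

```bash
ls; mkdir -p pics
cat > h.py <<'E'
import numpy as np, cv2
from station import *
def snap(cam,name):
    m=camera_model(cam); im=grab_frame(cam); cv2.imwrite(f'pics/{name}.png',im[:,:,::-1]); return m,im
def ray(m,uv):
    p=cv2.undistortPoints(np.array([[uv]],float),np.array(m['mtx']),np.array(m['dist_coeffs']))[0,0]
    return np.array(m['position']),np.array(m['orientation'])@np.array([p[0],-p[1],-1])
def at_z(m,uv,z):
    o,d=ray(m,uv); return o+d*(z-o[2])/d[2]
def proj(m,P):
    R=np.array(m['orientation']); c=(np.atleast_2d(P)-m['position'])@R; c=c*[1,-1,-1]
    return cv2.projectPoints(c,np.zeros(3),np.zeros(3),np.array(m['mtx']),np.array(m['dist_coeffs']))[0][:,0]
E
python3 - <<'E'
from h import *
for c in('scene','side','wrist'):
    m,_=snap(c,c+'0'); print(c,np.round(m['position'],3),np.round(m['orientation'],2).tolist(),np.round(m['mtx'],0).tolist())
s=observe();print({k:np.round(v,3).tolist() for k,v in s.items()},grip_point_offset)
E
```

```text
pics
scene [ 1.095 -0.518  0.577] [[0.71, -0.39, 0.59], [0.7, 0.4, -0.59], [-0.0, 0.83, 0.55]] [[391.0, 0.0, 325.0], [0.0, 391.0, 203.0], [0.0, 0.0, 1.0]]
side [0.454 0.82  0.96 ] [[-0.99, 0.08, -0.09], [-0.12, -0.72, 0.68], [-0.01, 0.69, 0.73]] [[486.0, 0.0, 313.0], [0.0, 486.0, 201.0], [0.0, 0.0, 1.0]]
wrist [0.65  0.08  0.384] [[1.0, -0.0, 0.0], [0.0, 0.96, 0.29], [-0.0, -0.29, 0.96]] [[289.0, 0.0, 321.0], [0.0, 289.0, 203.0], [0.0, 0.0, 1.0]]
{'clock': 0.15, 'joint_pos': [-0.099, 0.334, 0.04, 1.466, -0.013, 1.343, -0.059], 'joint_vel': [0.001, -0.001, -0.001, -0.003, -0.001, 0.0, -0.0], 'tau': [0.001, -65.684, 1.337, -40.411, -0.06, 0.042, -0.0], 'eef_pos': [0.65, -0.0, 0.222], 'eef_rot': [[-0.0, 1.0, -0.001], [1.0, -0.0, -0.0], [-0.0, -0.001, -1.0]], 'force': [-0.559, 0.1, -0.098], 'wrist_torque': [0.027, -0.006, 0.002], 'gripper_force': 0.0, 'gripper_width': 0.999} 0.0187
```

View pics/scene0.png

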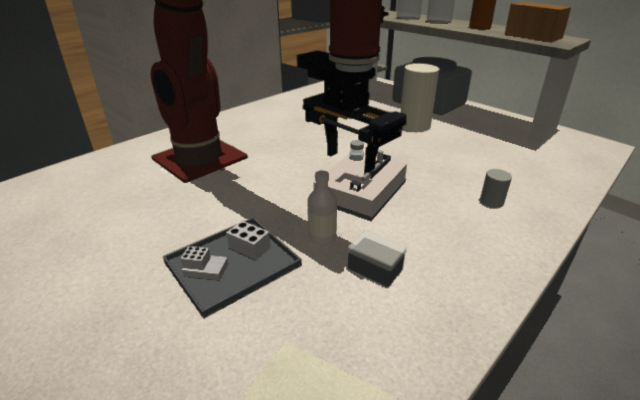

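View pics/side0.png

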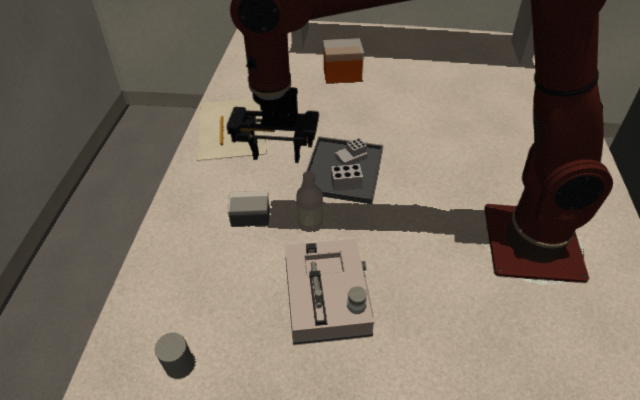

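The scene view shows the tray with the stepped block (205,262) and the plain block (248,238). The bottle is at (322,210), the tip box at (377,260) and the heater at (370,180). In the side view the heater deck is around (328,285), with the bolt at (317,285) and the recess near (335,263), and the stepped block is at (352,152).

Run:
```python
from h import *
m=camera_model('side')
for n,uv,z in [('recess',(336,262),.06),('deck far-left?',(290,337),.0),('deckcorners',(287,246),.06),('',(357,243),.06),('',(371,323),.06),('',(293,333),.06),('knob',(313,263),.107),('tray c',(345,168),.01),('step',(350,155),.025),('raised',(357,145),.051),('spare',(347,171),.051),('jar',(357,293),.108),('bottle',(308,176),.17)]:
    print(n,np.round(at_z(m,uv,z),3))
w=camera_model('wrist'); print(proj(w,[[.65,.15,.06],[.65,-.2,.05]]))
```

```text
recess [0.494 0.159 0.06 ]
deck far-left? [0.578 0.326 0.   ]
deckcorners [0.613 0.125 0.06 ]
 [0.45  0.098 0.06 ]
 [0.408 0.307 0.06 ]
 [0.565 0.348 0.06 ]
knob [0.541 0.201 0.107]
tray c [ 0.5   -0.213  0.01 ]
step [ 0.489 -0.254  0.025]
raised [ 0.471 -0.27   0.051]
spare [ 0.492 -0.157  0.051]
jar [0.442 0.268 0.108]
bottle [ 0.577 -0.002  0.17 ]
[[321.08804652  43.53082596]
 [320.86920778 325.38238545]]
```

View pics/wrist0.png

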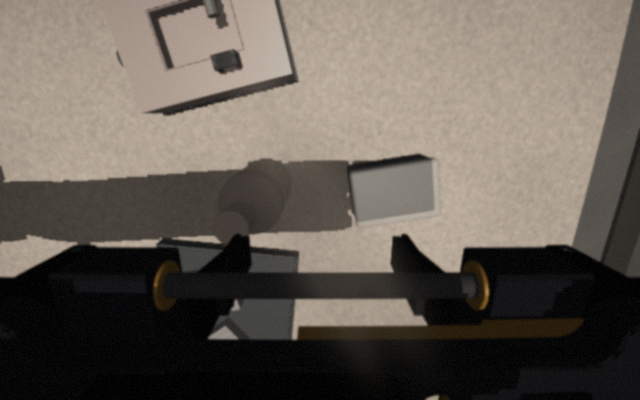

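The wrist view shows the heater upper left with the recess at (195,35) and the keeper at (226,62). The tip box is at (395,190), and the tray is mostly hidden by the gripper. Next I'll move over the heater for a close look.

```bash
python3 -m crank '[[2,-1.75,-0.4,0,0,0,1],[2,-1.75,-0.4,0,0,0,1],[2,-1.75,-0.4,0,0,0,1],[2,-1.75,-0.4,0,0,0,1],[2,-1.75,-0.4,0,0,0,1],[2,-1.75,-0.4,0,0,0,1],[2,-1.75,-0.4,0,0,0,1],[2,-1.75,-0.4,0,0,0,1],[0,0,0,0,0,0,1],[0,0,0,0,0,0,1]]' 20
python3 - <<'E'
from h import *
m,im=snap('wrist','w1')
import pickle; pickle.dump(m,open('w1.pkl','wb'))
cv2.imwrite('pics/w1c.png',cv2.resize(im[:260,100:500,::-1],None,fx=2,fy=2,interpolation=cv2.INTER_CUBIC))
E
```

```text
clock: 0.98
eef_pos: [0.5093, 0.1613, 0.2549]
eef_rot: [[-0.003, 1.0, 0.001], [1.0, 0.003, 0.0], [0.0, 0.001, -1.0]]
force: [0.6, -1.0, 0.2]
gripper_width: 0.994
gripper_force: 0.0
```

View pics/w1c.png

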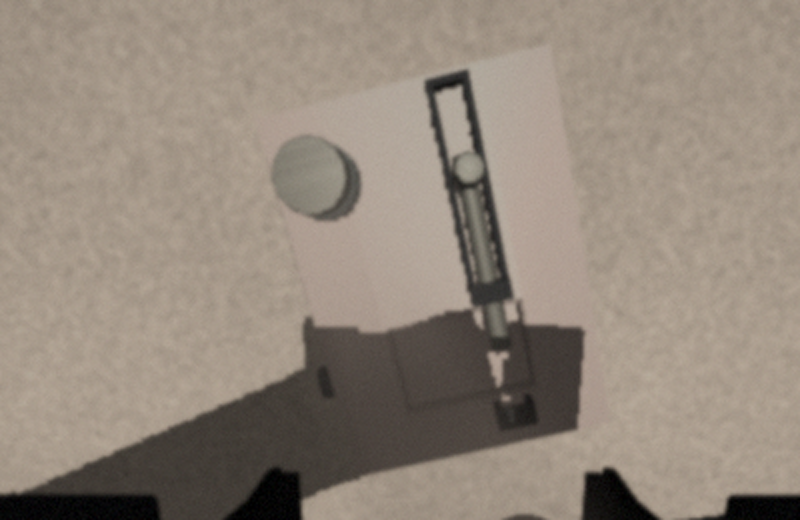

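The crop shows the heater turned about 13°, with deck corners at (548,45) and (258,113). The knob is at (468,167), the jar lid at (308,175), and the recess outline runs (388,332), (408,408), (532,382), (518,303). The bolt tip is at about (499,345) and the keeper at (516,412). I'll fit the heater pose to these points.

```bash
cat > fit1.py <<'E'
from h import *; import pickle
from scipy.optimize import least_squares
m=pickle.load(open('w1.pkl','rb'))
# crop px, heater point (mm)
P=[((548,45),(85,112.5,60)),((258,113),(-85,112.5,60)),((388,332),(-41.5,-22.5,60)),((408,408),(-41.5,-77.5,60)),((532,382),(41.5,-77.5,60)),
((426,82),(13,107,74)),((466,71),(37,107,74)),((605,425),(85,-112.5,60))]
uv=np.array([[100+(a[0]+.5)/2-.5,(a[1]+.5)/2-.5] for a,_ in P]); X=np.array([b for _,b in P])/1000
kn=np.array([100+(468.5)/2-.5,167.5/2-.5])
def W(p,X):
    c,s=np.cos(p[2]),np.sin(p[2]); return np.c_[p[0]+c*X[:,0]-s*X[:,1],p[1]+s*X[:,0]+c*X[:,1],X[:,2]]
def f(p): return np.r_[(proj(m,W(p,X))-uv).ravel(),(proj(m,W(p,np.array([[.025,.085-p[3],.107]])))-kn).ravel()]
if __name__=='__main__':
    r=least_squares(f,[.5,.22,.2,.03],loss='soft_l1'); p=r.x
    print(np.round(p,4),np.degrees(p[2])); print(np.round(f(p).reshape(-1,2),1).tolist())
    Z=lambda a:np.round(W(p,np.array([a])),4)
    print('knob',Z((.025,.085-p[3],.107)),'recess',Z((0,-.05,.04)),'knob0',Z((.025,.085,.107)),'home',Z((.025,.007,.107)))
    print('jar',at_z(m,(100+154,87.5),.108))
    s=observe(); print(s['eef_pos'])
    pickle.dump(p,open('heater.pkl','wb'))
E
python3 fit1.py
```

```text
[0.5103 0.2122 0.2174 0.0289] 12.457386228617445
[[1.6, -0.2], [-1.8, 1.9], [-1.1, -0.2], [-1.0, 3.0], [0.1, 2.9], [-0.7, -1.3], [1.4, -1.1], [0.9, -0.1], [0.3, -0.1]]
knob [[0.5226 0.2723 0.107 ]] recess [[0.5211 0.1634 0.04  ]] knob0 [[0.5164 0.3006 0.107 ]] home [[0.5332 0.2244 0.107 ]]
jar [0.44237919 0.26807427 0.108     ]
[0.50999762 0.15986544 0.25457269]
```

```bash
sed -i 's/((388,332),(-41.5,-22.5,60)),//' fit1.py; python3 fit1.py
python3 - <<'E'
from fit1 import *
p=pickle.load(open('heater.pkl','rb'))
im=cv2.imread('pics/w1.png'); g=cv2.createCLAHE(6,(6,6)).apply(cv2.cvtColor(im,6))
S=4; x0,y0,x1,y1=220,10,420,160
c=cv2.cvtColor(cv2.resize(g[y0:y1,x0:x1],None,fx=S,fy=S,interpolation=cv2.INTER_CUBIC),8)
def poly(pts,col):
    q=proj(m,W(p,np.array(pts)/1000)); q=((q-[x0,y0]+.5)*S).round().astype(int); cv2.polylines(c,[q],True,col,1)
poly([(85,112.5,60),(-85,112.5,60),(-85,-112.5,60),(85,-112.5,60)],(0,255,0))
poly([(41.5,-22.5,60),(-41.5,-22.5,60),(-41.5,-77.5,60),(41.5,-77.5,60)],(0,0,255))
poly([(13,107,74),(37,107,74),(37,-17,74),(13,-17,74)],(255,0,0))
poly([(13,-81,80),(37,-81,80),(37,-95,80),(13,-95,80)],(255,255,0))
cv2.imwrite('pics/w1o.png',c)
E
```

```text
[0.51   0.2124 0.2155 0.0291] 12.350015616604164
[[1.6, -0.2], [-1.9, 1.5], [-1.3, 2.8], [-0.2, 2.8], [-0.7, -1.5], [1.3, -1.3], [0.6, -0.1], [0.2, -0.0]]
knob [[0.5225 0.2723 0.107 ]] recess [[0.5207 0.1635 0.04  ]] knob0 [[0.5163 0.3007 0.107 ]] home [[0.5329 0.2246 0.107 ]]
jar [0.44237919 0.26807427 0.108     ]
[0.50999762 0.15986544 0.25457269]
```

View pics/w1o.png

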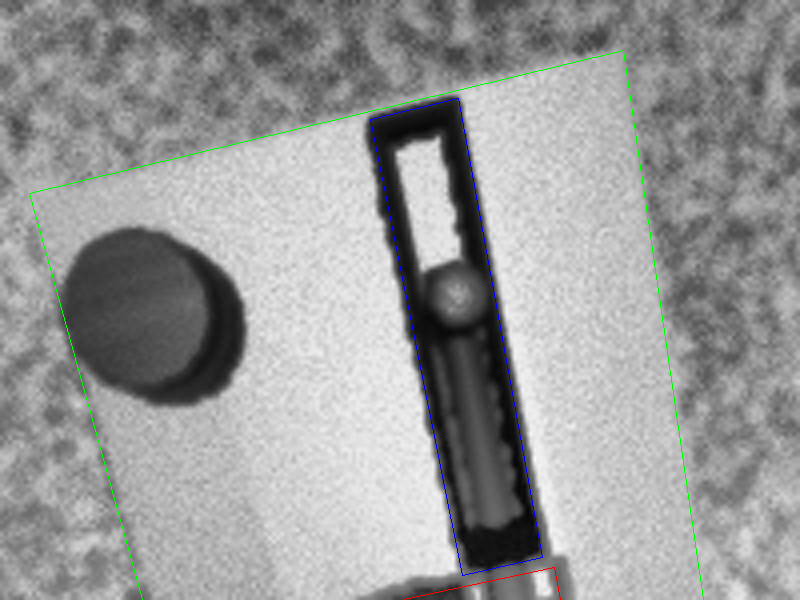

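The overlay lines up with the deck and channel to within 1–2 mm, and the knob is at about (455,293). I'll move above the knob and lower around it with the fingers partly open, which keeps the gripper clear of the jar.

```bash
python3 -m crank '[[2.8,0.31,0,0,0,0,0.45],[2.8,0.31,0,0,0,0,0.45],[2.8,0.31,0,0,0,0,0.45],[2.8,0.31,0,0,0,0,0.45],[0,0,2.5,0,0,-2.06,0.45],[0,0,2.5,0,0,-2.06,0.45],[0,0,2.5,0,0,-2.06,0.45],[0,0,2.5,0,0,-2.06,0.45],[0,0,2.5,0,0,-2.06,0.45],[0,0,0,0,0,-2.06,0.45],[0,0,0,0,0,0,0.45],[0,0,0,0,0,0,0.45]]'
python3 - <<'E'
from h import *
m,im=snap('side','s1');s=observe();print(s['eef_pos'],s['gripper_width'])
R=s['eef_rot'];print(np.degrees(np.arctan2(R[1][1],R[0][1])))
k=np.array([.5225,.2723,.085]);print('tool cm to knob',100*(np.array(R).T@(k-s['eef_pos'])))
E
```

```text
clock: 2.03
eef_pos: [0.5233, 0.2709, 0.1293]
eef_rot: [[-0.211, 0.977, -0.0], [0.977, 0.211, -0.0], [-0.0, -0.0, -1.0]]
force: [0.0, -0.5, 0.8]
gripper_width: 0.453
gripper_force: 0.0
[0.52342367 0.27134753 0.12994002] 0.4503401527240517
12.205670330045642
tool cm to knob [ 0.11268864 -0.07332039  4.49394961]
```

```bash
python3 -m crank '[[0.1,-0.05,1.5,0,0,0,0.45],[0,0,1.5,0,0,0,0.45],[0,0,1.3,0,0,0,0.45],[0,0,0,0,0,0,0.3],[0,0,0,0,0,0,0.2],[0,0,0,0,0,0,0.1],[0,0,0,0,0,0,0.1],[0,0,0,0,0,0,0.1]]' 12
```

```text
clock: 2.75
eef_pos: [0.5227, 0.2733, 0.0876]
eef_rot: [[-0.214, 0.977, 0.002], [0.977, 0.214, 0.001], [0.001, 0.002, -1.0]]
force: [0.3, 1.9, -0.7]
gripper_width: 0.18
gripper_force: 12.0
```

The knob is held: the opening is 0.18 (16 mm) at 12 N. Now I'll draw the bolt back.

```bash
python3 -m crank '[[0.5,0,0,0,0,0,0.1],[0.5,0,0,0,0,0,0.1],[0.5,0,0,0,0,0,0.1],[0.5,0,0,0,0,0,0.1],[0.5,0,0,0,0,0,0.1],[0.4,0,0,0,0,0,0.1],[0.2,0,0,0,0,0,0.1],[0,0,0,0,0,0,0.1],[0,0,0,0,0,0,0.1]]'
```

```text
clock: 3.5
eef_pos: [0.5159, 0.3022, 0.0874]
eef_rot: [[-0.213, 0.977, 0.001], [0.977, 0.213, -0.002], [-0.002, 0.001, -1.0]]
force: [0.5, -7.2, 7.7]
gripper_width: 0.179
gripper_force: 12.0
```

```bash
python3 -m crank '[[0,0,0,0,0,0,0.45],[0,0,0,0,0,0,0.45],[0,0,-2,0,0,0,0.45],[0,0,-3,0,0,0,0.45],[0,0,-3,0,0,0,1],[0,0,-3,0,0,0,1],[0,0,-2,0,0,0,1],[-3.2,-0.65,0,0,0,0,1],[-3.2,-0.65,0,0,0,0,1],[-3.2,-0.65,0,0,0,0,1],[-3.2,-0.65,0,0,0,0,1],[-3.2,-0.65,0,0,0,0,1]]' && python3 -m crank '[[-3.2,-0.65,0,0,0,0,1],[-3.2,-0.65,0,0,0,0,1],[0,0,0,0,0,0,1],[0,0,0,0,0,0,1]]'
python3 - <<'E'
from h import *; import pickle
m,im=snap('wrist','w2'); pickle.dump(m,open('w2.pkl','wb'))
g=cv2.createCLAHE(4,(4,4)).apply(cv2.cvtColor(im,7))
cv2.imwrite('pics/w2c.png',cv2.resize(g[20:220,200:466],None,fx=3,fy=3,interpolation=cv2.INTER_CUBIC))
E
```

```text
clock: 4.5
eef_pos: [0.5168, 0.1395, 0.2163]
eef_rot: [[-0.216, 0.977, -0.001], [0.977, 0.216, 0.001], [0.001, -0.001, -1.0]]
force: [1.6, -0.2, -0.5]
gripper_width: 0.95
gripper_force: 0.0
clock: 4.83
eef_pos: [0.5184, 0.0734, 0.2164]
eef_rot: [[-0.211, 0.977, -0.0], [0.977, 0.211, 0.0], [0.0, -0.0, -1.0]]
force: [-0.6, 0.3, -0.5]
gripper_width: 0.997
gripper_force: 0.0
```

View pics/w2c.png

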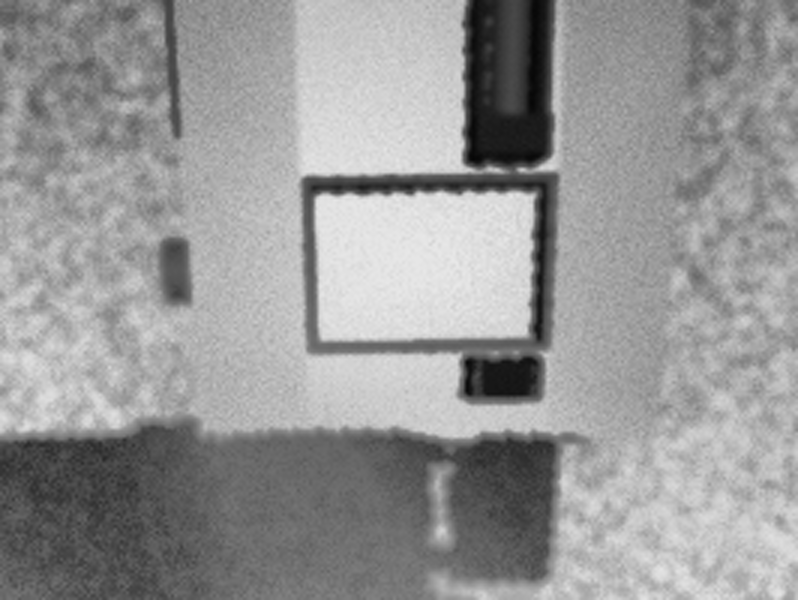

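This enhanced view shows the bolt clear of the recess. The recess rim corners are at (304,179), (555,174), (549,348) and (310,354), and the floor corners at about (317,193), (534,190), (531,340) and (319,342). The keeper is at (502,378). I'll refine the recess pose from these.

Run:
```python
from h import *; import pickle
from scipy.optimize import least_squares
m=pickle.load(open('w2.pkl','rb'))
c=np.array([(304,179),(555,174),(549,349),(310,354),(317,193),(534,190),(531,340),(319,342)],float)
uv=(c+.5)/3-.5+[200,20]
a=np.array([(-41.5,27.5),(41.5,27.5),(41.5,-27.5),(-41.5,-27.5)])/1000
X=np.r_[np.c_[a,[.06]*4],np.c_[a,[.04]*4]]
def W(p):
    c,s=np.cos(p[2]),np.sin(p[2]);return np.c_[p[0]+c*X[:,0]-s*X[:,1],p[1]+s*X[:,0]+c*X[:,1],X[:,2]]
for n in (4,8):
    f=lambda p:(proj(m,W(p)[:n])-uv[:n]).ravel()
    r=least_squares(f,[.52,.163,.215],loss='soft_l1');p=r.x
    print(np.round(p,4),np.degrees(p[2]),np.round(f(p).reshape(-1,2),1).tolist())
pickle.dump(p,open('recess.pkl','wb'))
s=observe();print(s['eef_pos']);R=np.array(s['eef_rot'])
print('to tray view',100*R.T@(np.array([.49,-.30,.24])-s['eef_pos']))
```

```text
[0.5227 0.1641 0.2332] 13.363161748666133 [[1.4, 1.2], [-1.4, 1.3], [-1.3, -2.2], [1.3, -2.4]]
[0.5228 0.1634 0.228 ] 13.06319872099922 [[1.5, 1.7], [-1.3, 2.3], [-1.5, -1.4], [1.1, -2.0], [-1.7, -0.8], [1.9, -0.9], [1.0, 0.5], [-0.9, 0.9]]
[0.51832166 0.07518792 0.21640835]
to tray view [-36.04462709 -10.78630045  -2.38477175]
```

```bash
python3 -m crank '[[-3.6,-1.08,-0.24,0,0,0,1],[-3.6,-1.08,-0.24,0,0,0,1],[-3.6,-1.08,-0.24,0,0,0,1],[-3.6,-1.08,-0.24,0,0,0,1],[-3.6,-1.08,-0.24,0,0,0,1],[-3.6,-1.08,-0.24,0,0,0,1],[-3.6,-1.08,-0.24,0,0,0,1],[-3.6,-1.08,-0.24,0,0,0,1],[-3.6,-1.08,-0.24,0,0,0,1],[-3.6,-1.08,-0.24,0,0,0,1],[0,0,0,0,0,0,1],[0,0,0,0,0,0,1]]'
python3 - <<'E'
from h import *; import pickle
m,im=snap('wrist','w3'); pickle.dump(m,open('w3.pkl','wb'))
g=im[:,:,::-1]
cv2.imwrite('pics/w3c.png',cv2.convertScaleAbs(cv2.resize(g[0:250,150:483],None,fx=2.4,fy=2.4,interpolation=cv2.INTER_CUBIC),alpha=1.4))
E
```

```text
clock: 5.88
eef_pos: [0.4905, -0.3008, 0.2401]
eef_rot: [[-0.213, 0.977, -0.001], [0.977, 0.213, 0.0], [0.0, -0.001, -1.0]]
force: [0.5, 1.2, 0.4]
gripper_width: 1.0
gripper_force: 0.0
```

View pics/w3c.png

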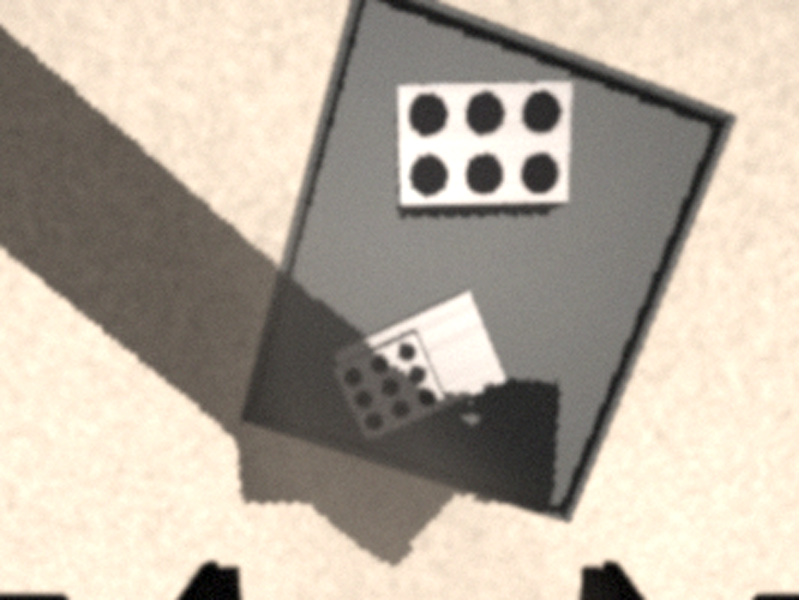

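The crop shows the stepped block at about (415,365). Its raised part with wells is on the near side, centre well at (390,387), and the step's far corners are at (470,291) and (506,379). The plain block is at (485,145), clear of it. I'll fit the block pose.

Run:
```python
from h import *; import pickle
from scipy.optimize import least_squares
m=pickle.load(open('w3.pkl','rb'))
K=[((470,291),(40,26,25)),((506,379),(40,-26,25)),((413,331),(6,20,51)),((441,398),(6,-20,51)),((390,387),(-17,0,51))]
Wl=[((406,352),1,1),((427,397),1,-1),((353,377),-1,1),((374,421),-1,-1)]
uv=(np.array([k[0] for k in K]+[w[0] for w in Wl],float)+.5)/2.4-.5+[150,0]
def f(p):
    X=np.array([k[1] for k in K]+[(-17+w[1]*p[3]*1e3,w[2]*p[4]*1e3,51) for w in Wl])/1000
    c,s=np.cos(p[2]),np.sin(p[2]);Y=np.c_[p[0]+c*X[:,0]-s*X[:,1],p[1]+s*X[:,0]+c*X[:,1],X[:,2]]
    return (proj(m,Y)-uv).ravel()
r=least_squares(f,[.48,-.26,.6,.012,.012],loss='soft_l1');p=r.x
print(np.round(p,4),np.degrees(p[2]),np.round(f(p).reshape(-1,2),1).tolist())
c,s=np.cos(p[2]),np.sin(p[2])
for x in(-17,): print('raised centre',p[0]+c*x/1e3,p[1]+s*x/1e3)
pickle.dump(p,open('block.pkl','wb'))
print('spare',at_z(m,(150+485/2.4,145/2.4),.051))
for q in((365,5),(735,117),(570,520),(245,418)):print('tray',at_z(m,(150+q[0]/2.4,q[1]/2.4),.02))
s=observe();print(s['eef_pos'],s['joint_pos'])
```

```text
[ 0.4881 -0.2666  0.6438  0.0149  0.0125] 36.88987428905013 [[-0.7, -0.7], [0.1, 0.2], [0.6, -0.0], [2.4, 2.3], [-0.2, -0.1], [-0.1, -0.1], [-0.3, -0.1], [-0.3, -0.2], [-0.2, -0.1]]
raised centre 0.4744806508016135 -0.2768108028511724
spare [ 0.49506139 -0.15753911  0.051     ]
tray [ 0.42548541 -0.10355441  0.02      ]
tray [ 0.61643799 -0.11148027  0.02      ]
tray [ 0.5941639  -0.33569344  0.02      ]
tray [ 0.39941246 -0.31622069  0.02      ]
[ 0.49100998 -0.29883791  0.23998648] [ 0.22371719  0.17124407  0.28108026  1.63969876 -0.0492307   1.33852369
  0.72919346]
```

The block is at (0.488, -0.267), yaw 36.9°. I'll grip its raised part across block y, near the centre of mass at block x of about -6 mm. First I turn the tool and partly descend.

```bash
python3 -m crank '[[0,0,1.2,0,0,6.52,1],[0,0,1.2,0,0,6.52,1],[0,0,1.2,0,0,6.52,1],[0,0,1.2,0,0,6.52,1],[0,0,1.2,0,0,6.52,1],[0,0,1.2,0,0,6.52,1],[0,0,1.2,0,0,6.52,1],[0,0,1.2,0,0,6.52,1],[0,0,1.2,0,0,6.52,0.9],[0,0,1.2,0,0,6.52,0.8],[0,0,0,0,0,0,0.8],[0,0,0,0,0,0,0.8]]'
cat > to.py <<'E'
import sys; from h import *
x,y,z,yaw=map(float,sys.argv[1:5]); s=observe(); R=np.array(s['eef_rot'])
cur=np.degrees(np.arctan2(R[1,1],R[0,1]))
print('shift cm',np.round(100*R.T@(np.array([x,y,z])-s['eef_pos']),2),'turn z',round(-(yaw-cur),2),'R z',np.round(R[:,2],4),'joints',np.round(s['joint_pos'],2))
E
python3 to.py .4833 -.2702 .028 -53.1
```

```text
clock: 6.93
eef_pos: [0.4908, -0.2977, 0.1201]
eef_rot: [[0.793, 0.609, -0.001], [0.609, -0.793, 0.001], [-0.0, -0.002, -1.0]]
force: [-0.2, 0.0, -0.1]
gripper_width: 0.825
gripper_force: 0.0
shift cm [ 1.08 -2.62  9.21] turn z 0.65 R z [-0.0012  0.0013 -1.    ] joints [ 0.13  0.27  0.39  1.8  -0.11  1.1  -0.35]
```

```bash
python3 -m crank '[[0.54,-1.31,0,0,0,0.65,0.8],[0.54,-1.31,0,0,0,0,0.8],[0,0,2,0,0,0,0.8],[0,0,2,0,0,0,0.8],[0,0,2,0,0,0,0.8],[0,0,0,0,0,0,0.8],[0,0,0,0,0,0,0.8]]'
python3 to.py .4833 -.2702 .028 -53.1
python3 - <<'E'
from h import *
m,im=snap('side','s2'); 
c=proj(m,[[.483,-.27,.05]])[0].astype(int); print(c)
x,y=c; cv2.imwrite('pics/s2c.png',cv2.convertScaleAbs(cv2.resize(im[y-60:y+40,x-70:x+70,::-1],None,fx=5,fy=5,interpolation=cv2.INTER_CUBIC),alpha=1.4))
E
```

```text
clock: 7.52
eef_pos: [0.4832, -0.2719, 0.0609]
eef_rot: [[0.802, 0.598, -0.001], [0.598, -0.802, 0.001], [-0.0, -0.001, -1.0]]
force: [0.1, -0.2, 0.5]
gripper_width: 0.803
gripper_force: 0.0
shift cm [ 0.11 -0.13  3.29] turn z -0.18 R z [-8.e-04  6.e-04 -1.e+00] joints [ 0.11  0.3   0.37  1.9  -0.13  0.97 -0.39]
[352 144]
```

View pics/s2c.png

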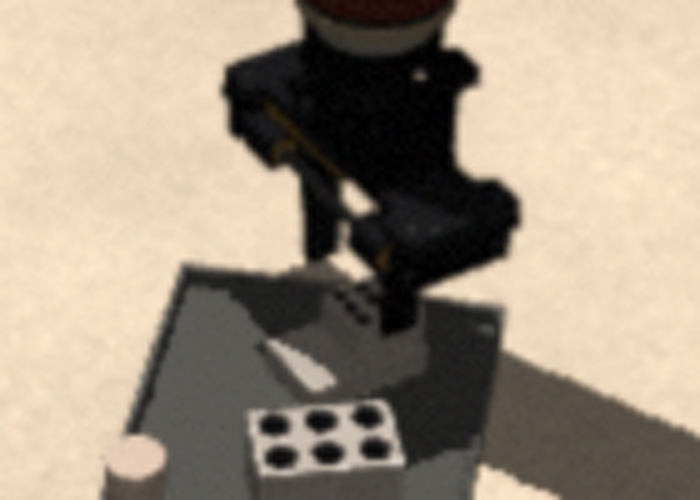

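The fingers straddle the raised part: the near finger is at (398,315), the wells at (355,300), and the step faces (300,365). I'll descend and grip.

```bash
python3 -m crank '[[0.1,-0.1,1.2,0,0,0,0.8],[0,0,1.2,0,0,0,0.8],[0,0,0.8,0,0,0,0.8],[0,0,0,0,0,0,0.8],[0,0,0,0,0,0,0.6],[0,0,0,0,0,0,0.4],[0,0,0,0,0,0,0.3],[0,0,0,0,0,0,0.3],[0,0,0,0,0,0,0.3],[0,0,0,0,0,0,0.3]]' 30
python3 to.py .4833 -.2702 .028 -53.1
```

```text
clock: 8.4
eef_pos: [0.4833, -0.2713, 0.0288]
eef_rot: [[0.804, 0.595, 0.0], [0.595, -0.804, 0.0], [0.0, 0.0, -1.0]]
force: [-0.3, 0.3, 1.8]
gripper_width: 0.458
gripper_force: 30.0
shift cm [ 0.06 -0.09  0.08] turn z -0.39 R z [ 2.e-04  1.e-04 -1.e+00] joints [ 0.12  0.34  0.36  1.92 -0.15  0.91 -0.38]
```

Gripped: the opening is 0.458 (39.8 mm, the raised part's width). Next I lift and carry it over.

```bash
python3 -m crank '[[0,0,-1,0,0,0,0.3],[0,0,-3,0,0,0,0.3],[0,0,-3.7,0,0,0,0.3],[0,0,-3.7,0,0,0,0.3],[0,0,-3.7,0,0,0,0.3],[0,0,-3.7,0,0,0,0.3],[0,0,-3,0,0,0,0.3],[0,0,-0.5,0,0,0,0.3],[0,0,0,0,0,0,0.3]]' && python3 -m crank '[[2.37,-2.74,0,0,0,0,0.3],[2.37,-2.74,0,0,0,0,0.3],[2.37,-2.74,0,0,0,0,0.3],[2.37,-2.74,0,0,0,0,0.3],[2.37,-2.74,0,0,0,0,0.3],[2.37,-2.74,0,0,0,0,0.3],[2.37,-2.74,0,0,0,0,0.3],[2.37,-2.74,0,0,0,0,0.3],[2.37,-2.74,0,0,0,0,0.3],[2.37,-2.74,0,0,0,0,0.3],[2.37,-2.74,0,0,0,0,0.3],[2.37,-2.74,0,0,0,0,0.3]]' && python3 -m crank '[[0,0,0,0,0,4,0.3],[0,0,0,0,0,4,0.3],[0,0,0,0,0,4,0.3],[0,0,0,0,0,4,0.3],[0,0,0,0,0,4,0.3],[0,0,0,0,0,4,0.3],[0,0,0,0,0,0,0.3],[0,0,0,0,0,0,0.3]]'; python3 to.py .5158 .1622 .11 -77.3
```

```text
clock: 9.15
eef_pos: [0.4839, -0.2719, 0.254]
eef_rot: [[0.804, 0.595, 0.004], [0.595, -0.804, -0.001], [0.002, 0.003, -1.0]]
force: [-0.4, 0.0, -3.4]
gripper_width: 0.46
gripper_force: 30.0
clock: 10.15
eef_pos: [0.5149, 0.1634, 0.2493]
eef_rot: [[0.804, 0.595, -0.003], [0.595, -0.804, -0.001], [-0.003, -0.001, -1.0]]
force: [0.5, -0.3, -3.4]
gripper_width: 0.455
gripper_force: 30.0
clock: 10.82
eef_pos: [0.5154, 0.1618, 0.2498]
eef_rot: [[0.976, 0.219, -0.003], [0.219, -0.976, -0.001], [-0.003, 0.001, -1.0]]
force: [-0.2, 0.1, -3.7]
gripper_width: 0.458
gripper_force: 30.0
shift cm [ 0.09 -0.04 13.98] turn z -0.07 R z [-0.0028 -0.0012 -1.    ] joints [-0.41  0.1   0.02  1.69 -0.    1.35 -1.74]
```

```bash
python3 -m crank '[[0.1,-0.05,2,0,0,0,0.3],[0,0,3,0,0,0,0.3],[0,0,3,0,0,0,0.3],[0,0,3,0,0,0,0.3],[0,0,2.5,0,0,0,0.3],[0,0,2,0,0,0,0.3],[0,0,0,0,0,0,0.3],[0,0,0,0,0,0,0.3],[0,0,0,0,0,0,0.3]]'; python3 to.py .5158 .1622 .062 -77.3
python3 - <<'E'
from h import *; import pickle
m,im=snap('wrist','w4'); pickle.dump(m,open('w4.pkl','wb')); s=observe(); R=np.array(s['eef_rot']);t=np.array(s['eef_pos'])
def L(P): # block mm -> world, tcp at block (-6,0,22)
    b=(np.array(P,float)-[-6,0,22])/1000; return t+b@np.array([R[:,0],-R[:,1],-R[:,2]])
p=(.5217,.1635,np.radians(12.7))
def Wr(P):
    P=np.array(P,float)/1000;c,q=np.cos(p[2]),np.sin(p[2]);return np.c_[p[0]+c*P[:,0]-q*P[:,1],p[1]+q*P[:,0]+c*P[:,1],P[:,2]]
rim=proj(m,Wr([(-41.5,27.5,60),(41.5,27.5,60),(41.5,-27.5,60),(-41.5,-27.5,60)]))
st=proj(m,L([(40,26,20),(40,-26,20),(6,-26,20),(6,26,20)])); print(rim.round(1).tolist(),st.round(1).tolist())
x0,y0,x1,y1=190,90,450,285; S=3
g=cv2.convertScaleAbs(cv2.resize(im[y0:y1,x0:x1,::-1],None,fx=S,fy=S,interpolation=cv2.INTER_CUBIC),alpha=1.5)
for q,c in((rim,(0,0,255)),(st,(0,255,0))):
    for a in q: cv2.circle(g,tuple(((a+.5-[x0,y0])*S).round().astype(int)),4,c,1)
cv2.imwrite('pics/w4c.png',g)
E
```

```text
clock: 11.57
eef_pos: [0.5177, 0.1631, 0.0977]
eef_rot: [[0.976, 0.218, 0.001], [0.218, -0.976, 0.0], [0.001, -0.0, -1.0]]
force: [0.5, -0.4, -3.5]
gripper_width: 0.456
gripper_force: 30.0
shift cm [-0.21  0.04  3.57] turn z -0.14 R z [ 1.1e-03  4.0e-04 -1.0e+00] joints [-0.4   0.22  0.02  1.88 -0.    1.04 -1.74]
[[286.0, 272.7], [281.6, 167.1], [360.5, 167.0], [356.4, 272.6]] [[275.3, 176.3], [365.6, 176.3], [363.0, 231.1], [277.8, 231.1]]
```

View pics/w4c.png

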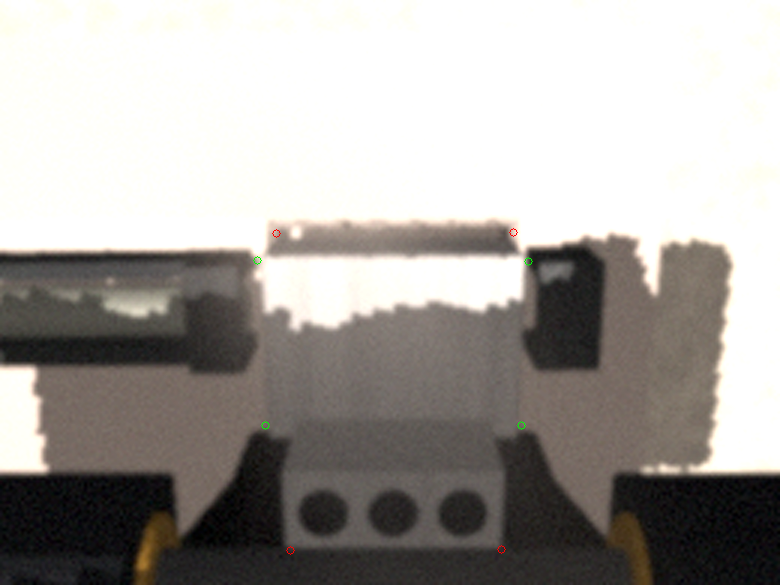

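The wrist view shows the block's step far edge at row 255 (columns 262–521), a dark band at rows 222–255 beyond it, and the strap and keeper on either side. My brightening saturated the deck, so I'll read the raw profiles instead.

Run:
```python
from h import *; import pickle
m=pickle.load(open('w4.pkl','rb')); g=cv2.cvtColor(cv2.imread('pics/w4.png'),6).astype(float)
s=observe(); R=np.array(s['eef_rot']);t=np.array(s['eef_pos']);print(t)
B=np.array([R[:,0],-R[:,1],-R[:,2]])
L=lambda P:t+((np.array(P,float)-[-6,0,22])/1000)@B
print('pred step top far',proj(m,L([(40,26,20),(40,-26,20)])).round(1).tolist(),'bottom far',proj(m,L([(40,26,0),(40,-26,0)])).round(1).tolist())
print('raised top far edge',proj(m,L([(6,20,46),(6,-20,46),(-40,20,46)])).round(1).tolist())
print('floor far edge',)
for u in (300,320,340): print(u,'rows150-190',g[150:190,u-2:u+3].mean(1).round().astype(int).tolist())
for v in (166,169,172,180,190): print(v,'cols 268-292',g[v-1:v+2,268:292].mean(0).round().astype(int).tolist(),'cols 350-375',g[v-1:v+2,350:375].mean(0).round().astype(int).tolist())
```

```text
[0.51802044 0.16322946 0.0980968 ]
pred step top far [[275.3, 176.3], [365.6, 176.3]] bottom far [[279.9, 170.0], [360.9, 170.0]]
raised top far edge [[282.2, 250.2], [358.6, 250.2], [285.4, 323.0]]
floor far edge
300 rows150-190 [184, 184, 185, 182, 184, 184, 183, 182, 183, 183, 183, 183, 179, 164, 148, 129, 114, 103, 98, 93, 88, 88, 87, 92, 108, 139, 165, 178, 181, 181, 181, 180, 180, 180, 179, 180, 177, 179, 178, 178]
320 rows150-190 [187, 187, 185, 187, 187, 186, 186, 185, 186, 185, 185, 185, 180, 165, 145, 121, 102, 97, 93, 89, 85, 84, 84, 90, 110, 141, 166, 177, 180, 178, 178, 177, 177, 177, 177, 176, 176, 177, 176, 175]
340 rows150-190 [188, 188, 187, 188, 189, 189, 188, 187, 188, 187, 189, 185, 177, 154, 134, 112, 94, 84, 79, 74, 69, 66, 69, 74, 97, 136, 166, 178, 179, 179, 179, 178, 178, 177, 177, 178, 177, 177, 176, 175]
166 cols 268-292 [194, 195, 194, 194, 194, 194, 194, 193, 195, 189, 174, 150, 138, 134, 124, 116, 114, 122, 135, 159, 173, 166, 144, 124] cols 350-375 [92, 91, 87, 86, 88, 85, 79, 77, 78, 100, 131, 148, 164, 181, 195, 199, 198, 200, 199, 200, 199, 198, 199,
[... 342 characters left out ...]
158, 123, 99, 90, 89, 87, 89, 89, 89, 90, 90, 89, 89, 88] cols 350-375 [63, 64, 62, 61, 62, 61, 61, 62, 60, 60, 66, 80, 117, 157, 167, 141, 113, 105, 105, 104, 104, 103, 102, 98, 95]
180 cols 268-292 [73, 66, 63, 67, 76, 86, 110, 142, 162, 165, 172, 176, 180, 179, 180, 180, 177, 176, 176, 174, 174, 173, 172, 172] cols 350-375 [182, 182, 182, 181, 178, 178, 178, 179, 181, 184, 187, 185, 185, 172, 137, 94, 67, 49, 37, 46, 66, 75, 77, 78, 78]
190 cols 268-292 [56, 57, 58, 63, 68, 72, 84, 89, 95, 118, 148, 168, 173, 173, 172, 169, 170, 170, 172, 171, 170, 170, 168, 168] cols 350-375 [178, 174, 163, 153, 152, 156, 164, 167, 156, 127, 106, 106, 115, 110, 90, 78, 76, 71, 55, 35, 25, 26, 24, 24, 25]
```

The block's step edge reads about 0.9 mm and the recess rim about 1.9 mm beyond prediction, and the rim is turned about 0.5° further. The correction is tool x -0.12 cm, y -0.02 cm and turn -0.5°, then I go down slowly while watching the force.

```bash
python3 -m crank '[[-0.12,-0.02,0,0,0,-0.5,0.3],[0,0,0.7,0,0,0,0.3],[0,0,0.7,0,0,0,0.3],[0,0,0,0,0,0,0.3],[0,0,0,0,0,0,0.3]]' && python3 -m crank '[[0,0,0.3,0,0,0,0.3],[0,0,0.3,0,0,0,0.3],[0,0,0,0,0,0,0.3],[0,0,0,0,0,0,0.3]]'; python3 to.py .5168 .1624 .062 -76.94
```

```text
clock: 12.03
eef_pos: [0.5154, 0.1626, 0.0819]
eef_rot: [[0.974, 0.225, -0.001], [0.225, -0.974, -0.0], [-0.001, 0.0, -1.0]]
force: [0.3, -0.1, -3.3]
gripper_width: 0.459
gripper_force: 30.0
clock: 12.37
eef_pos: [0.5157, 0.1627, 0.0764]
eef_rot: [[0.974, 0.225, -0.0], [0.225, -0.974, -0.0], [-0.0, 0.0, -1.0]]
force: [0.0, -0.1, -2.7]
gripper_width: 0.454
gripper_force: 30.0
shift cm [0.1  0.06 1.44] turn z -0.05 R z [-4.e-04 -1.e-04 -1.e+00] joints [-0.4   0.24  0.01  1.9  -0.    1.   -1.73]
```

The block's underside should now be about 7 mm below the deck with no contact force, so it has entered the recess. I'll continue down.

```bash
python3 -m crank '[[0.04,0,0.3,0,0,0,0.3],[0,0,0.3,0,0,0,0.3],[0,0,0.3,0,0,0,0.3],[0,0,0,0,0,0,0.3],[0,0,0,0,0,0,0.3]]' && python3 -m crank '[[0,0,0.2,0,0,0,0.3],[0,0,0.15,0,0,0,0.3],[0,0,0,0,0,0,0.3],[0,0,0,0,0,0,0.3]]'; python3 to.py .5168 .1624 .0638 -76.94
```

```text
clock: 12.78
eef_pos: [0.516, 0.1628, 0.0672]
eef_rot: [[0.974, 0.225, -0.001], [0.225, -0.974, -0.0], [-0.001, 0.0, -1.0]]
force: [0.3, -0.6, -3.8]
gripper_width: 0.456
gripper_force: 30.0
clock: 13.12
eef_pos: [0.5162, 0.1629, 0.064]
eef_rot: [[0.974, 0.225, -0.0], [0.225, -0.974, -0.0], [-0.0, -0.0, -1.0]]
force: [0.2, -0.3, -3.6]
gripper_width: 0.452
gripper_force: 30.0
shift cm [0.05 0.06 0.02] turn z -0.05 R z [-2.e-04 -0.e+00 -1.e+00] joints [-0.4   0.26  0.01  1.91 -0.    0.97 -1.73]
```

```bash
python3 -m crank '[[0,0,0.1,0,0,0,0.3],[0,0,0.1,0,0,0,0.3],[0,0,0,0,0,0,0.3],[0,0,0,0,0,0,0.3]]'
```

```text
clock: 13.45
eef_pos: [0.5163, 0.1629, 0.0638]
eef_rot: [[0.974, 0.225, 0.0], [0.225, -0.974, 0.0], [0.0, -0.0, -1.0]]
force: [-7.4, -3.0, 16.3]
gripper_width: 0.457
gripper_force: 30.0
```

The block touched the floor at TCP z 0.0638, exactly the value expected for flush, and it took about 20 N pressing. I'll release it, rise, and go to the knob.

```bash
python3 -m crank '[[0,0,0,0,0,0,0.5],[0,0,0,0,0,0,0.56],[0,0,0,0,0,0,0.56],[0,0,-0.5,0,0,0,0.56],[0,0,-1.5,0,0,0,0.56],[0,0,-3,0,0,0,0.56],[0,0,-3,0,0,0,0.56],[0,0,-2,0,0,0,0.56],[0,0,0,0,0,0,0.56]]' && python3 -m crank '[[0.78,-3.35,0,0,0,0,0.5],[0.78,-3.35,0,0,0,0,0.5],[0.78,-3.35,0,0,0,0,0.5],[0.78,-3.35,0,0,0,0,0.5],[0,0,0,0,0,0,0.5],[0,0,0,0,0,0,0.5]]'; python3 to.py .5164 .3008 .088 -77
```

```text
clock: 14.2
eef_pos: [0.5187, 0.1638, 0.1672]
eef_rot: [[0.974, 0.225, 0.007], [0.225, -0.974, 0.003], [0.007, -0.001, -1.0]]
force: [-0.2, -0.0, 0.6]
gripper_width: 0.56
gripper_force: 0.0
clock: 14.7
eef_pos: [0.5155, 0.3028, 0.1613]
eef_rot: [[0.973, 0.229, -0.001], [0.229, -0.973, 0.0], [-0.001, -0.0, -1.0]]
force: [0.6, -0.9, -0.0]
gripper_width: 0.502
gripper_force: 0.0
shift cm [0.05 0.22 7.33] turn z 0.24 R z [-1.1e-03  1.0e-04 -1.0e+00] joints [-0.55  0.27 -0.06  1.67  0.02  1.2  -1.96]
```

```bash
python3 -m crank '[[0.05,0.2,2.5,0,0,0,0.5],[0,0,2.5,0,0,0,0.5],[0,0,2.2,0,0,0,0.5],[0,0,0,0,0,0,0.5],[0,0,0,0,0,0,0.3],[0,0,0,0,0,0,0.2],[0,0,0,0,0,0,0.1],[0,0,0,0,0,0,0.1],[0,0,0,0,0,0,0.1]]' 15; python3 to.py .5339 .2248 .088 -77
```

```text
clock: 15.45
eef_pos: [0.518, 0.2992, 0.0913]
eef_rot: [[0.974, 0.225, 0.002], [0.225, -0.974, 0.001], [0.002, -0.001, -1.0]]
force: [0.5, 3.2, 1.8]
gripper_width: 0.206
gripper_force: 1.3
shift cm [-0.13  7.6   0.33] turn z 0.01 R z [ 0.0017  0.0014 -1.    ] joints [-0.55  0.33 -0.06  1.75  0.02  1.06 -1.96]
```

```bash
python3 -m crank '[[0,0,0.2,0,0,0,0.1],[0,0,0,0,0,0,0.1],[0,0,0,0,0,0,0.1]]'; python3 to.py .5339 .2248 .088 -77;  python3 -m crank '[[0,0.7,0,0,0,0,0.1],[0,0.7,0,0,0,0,0.1],[0,0.7,0,0,0,0,0.1],[0,0.7,0,0,0,0,0.1],[0,0.7,0,0,0,0,0.1],[0,0.7,0,0,0,0,0.1],[0,0.7,0,0,0,0,0.1],[0,0.7,0,0,0,0,0.1],[0,0.7,0,0,0,0,0.1],[0,0.7,0,0,0,0,0.1],[0,0,0,0,0,0,0.1],[0,0,0,0,0,0,0.1]]'; python3 to.py .5339 .2248 .088 -77
```

```text
clock: 15.7
eef_pos: [0.5184, 0.2996, 0.0904]
eef_rot: [[0.974, 0.225, 0.003], [0.225, -0.974, 0.002], [0.003, -0.001, -1.0]]
force: [-2.8, -0.8, 12.7]
gripper_width: 0.18
gripper_force: 15.0
shift cm [-0.17  7.63  0.23] turn z 0.02 R z [ 0.0026  0.002  -1.    ] joints [-0.55  0.33 -0.06  1.75  0.02  1.06 -1.96]
clock: 16.7
eef_pos: [0.5346, 0.2302, 0.0904]
eef_rot: [[0.975, 0.224, 0.003], [0.224, -0.975, 0.001], [0.003, -0.0, -1.0]]
force: [-1.7, -3.1, 13.5]
gripper_width: 0.177
gripper_force: 15.0
shift cm [-0.19  0.51  0.24] turn z -0.04 R z [ 3.e-03  9.e-04 -1.e+00] joints [-0.46  0.3  -0.03  1.79  0.01  1.05 -1.84]
```

```bash
python3 -m crank '[[0,0.2,-0.1,0,0,0,0.1],[0,0.2,-0.1,0,0,0,0.1],[0,0.2,0,0,0,0,0.1],[0,0.15,0,0,0,0,0.1],[0,0.1,0,0,0,0,0.1],[0,0.1,0,0,0,0,0.1],[0,0,0,0,0,0,0.1],[0,0,0,0,0,0,0.1]]'; python3 to.py .5339 .2248 .088 -77
```

```text
clock: 17.37
eef_pos: [0.5355, 0.2252, 0.0907]
eef_rot: [[0.974, 0.228, 0.002], [0.228, -0.974, 0.005], [0.003, -0.004, -1.0]]
force: [2.2, 11.4, -2.3]
gripper_width: 0.173
gripper_force: 15.0
shift cm [-0.17 -0.    0.27] turn z 0.17 R z [ 0.002   0.0049 -1.    ] joints [-0.45  0.3  -0.03  1.79  0.01  1.05 -1.82]
```

```bash
python3 -m crank '[[0,0.15,0,0,0,0,0.1],[0,0.1,0,0,0,0,0.1],[0,0,0,0,0,0,0.1],[0,0,0,0,0,0,0.1]]' 25; python3 to.py .5339 .2248 .088 -77
```

```text
clock: 17.7
eef_pos: [0.5356, 0.2251, 0.0908]
eef_rot: [[0.973, 0.23, 0.002], [0.229, -0.973, 0.007], [0.004, -0.007, -1.0]]
force: [1.6, 18.8, -4.0]
gripper_width: 0.171
gripper_force: 25.0
shift cm [-0.17 -0.01  0.28] turn z 0.27 R z [ 0.0019  0.0074 -1.    ] joints [-0.45  0.3  -0.03  1.79  0.    1.05 -1.81]
```

That is a hard stop: about 77 mm of travel with 19 N reaction, at the predicted home position. I'll release, rise, and look.

```bash
python3 -m crank '[[0,0,0,0,0,0,0.4],[0,0,0,0,0,0,0.45],[0,0,0,0,0,0,0.45],[0,0,-2,0,0,0,0.45],[0,0,-3,0,0,0,0.45],[0,0,-3,0,0,0,0.45],[0,0,-3,0,0,0,0.6],[0,0,-3,0,0,0,0.8],[-1.9,1.4,0,0,0,0,1],[-1.9,1.4,0,0,0,0,1],[-1.9,1.4,0,0,0,0,1],[0,0,0,0,0,0,1]]' && python3 -m crank '[[0,0,0,0,0,0,1],[0,0,0,0,0,0,1]]'
python3 - <<'E'
from h import *; import pickle
m,im=snap('wrist','w5'); pickle.dump(m,open('w5.pkl','wb')); m2,im2=snap('side','s5'); m3,im3=snap('scene','c5')
a=cv2.resize(im[20:240,160:480,::-1],None,fx=2.5,fy=2.5,interpolation=cv2.INTER_CUBIC)[:, :800]
h=600-a.shape[0] if a.shape[0]<600 else 0
a=cv2.resize(im[30:210,190:460,::-1],(800,390) ,interpolation=cv2.INTER_CUBIC) if 0 else cv2.resize(im[20:240,160:480,::-1],(524,360),interpolation=cv2.INTER_CUBIC)
b=cv2.resize(im3[130:230,280:420,::-1],(276,197)); c=cv2.resize(im2[110:350,220:400,::-1],(276,368))
out=np.zeros((600,800,3),np.uint8); out[:360,:524]=a; out[:197,524:]=b; out[197:565,524:]=c
d=cv2.resize(im3[190:320,150:420,::-1],(498,240)); out[360:600,:498]=d
cv2.imwrite('pics/final.png',cv2.convertScaleAbs(out,alpha=1.2))
E
```

```text
clock: 18.7
eef_pos: [0.4881, 0.1609, 0.2303]
eef_rot: [[0.975, 0.222, -0.001], [0.222, -0.975, -0.002], [-0.001, 0.001, -1.0]]
force: [1.5, -0.7, 0.0]
gripper_width: 0.824
gripper_force: 0.0
clock: 18.87
eef_pos: [0.49, 0.165, 0.2301]
eef_rot: [[0.974, 0.225, 0.0], [0.225, -0.974, 0.0], [0.0, -0.0, -1.0]]
force: [-0.3, 0.0, -0.1]
gripper_width: 0.952
gripper_force: 0.0
```

View pics/final.png

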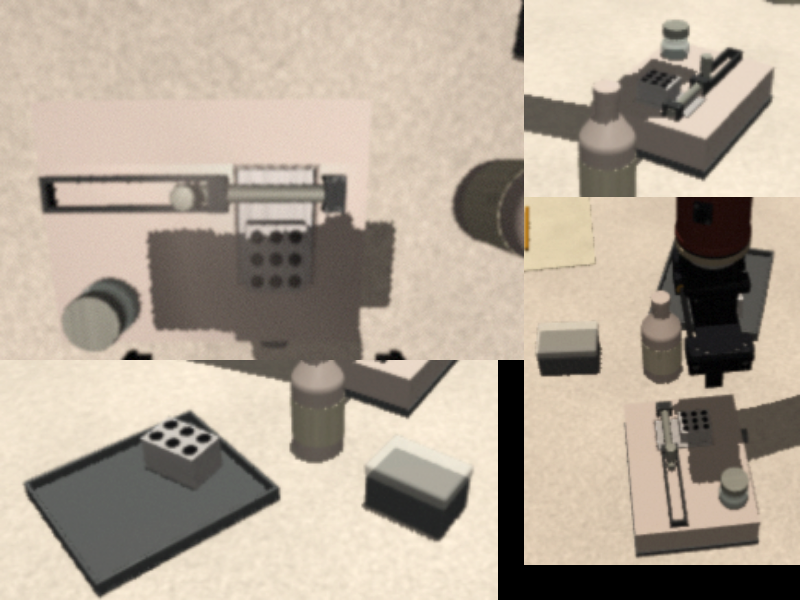

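The composite shows the block seated with its step under the bolt, and the bolt across it into the keeper (knob at (183,197), keeper at (335,193)). The jar, bottle, spare and tip box stand where they were. I'll check the knob position numerically, then hand in.

Run:
```python
from h import *; import pickle
m=pickle.load(open('w5.pkl','rb')); k=at_z(m,(160+183/1.6375,20+196/1.6375),.107)
p=np.array([.5228,.1634]);c,s=np.cos(np.radians(13)),np.sin(np.radians(13))
d=k[:2]-p; print('knob in heater mm',(1e3*np.array([c*d[0]+s*d[1],-s*d[0]+c*d[1]-.05])).round(1),'want 25,7')
u=observe();print(u['clock'],u['force'])
```

```text
knob in heater mm [25.9  6.3] want 25,7
19.0167 [-0.37945318 -1.16101166  0.32560876]
```

```bash
python3 -c "from station import sign_off; print(sign_off())"
```

```text
the job is handed in; nothing more can be done
None
```

The stepped block is seated flush in the recess with its step on the bolt side, and the bolt is fully home in its keeper (knob within 1 mm of its home position). Nothing else looked disturbed in the last pictures, and I handed the job in at about 19 s on the robot's clock.

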